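# Unstack the sample jars into their test holders

## Robot

A 6-joint arm with a two-finger parallel gripper is mounted at the origin on the work surface. World frame = base frame: x ahead of the robot, y to its left, z up, the work surface at z = 0. Lengths are in mm, angles in rad, forces in N, time in s.
With the tool pointing down it reaches from about 350 to 975 mm from the base axis. Payload 7.1 kg.
Tool frame: the origin (TCP) lies midway between the tips of the shut fingers; the grasp point (between the pads) lies 19 mm behind it (ctrl.grasp_offset is the distance from the TCP to the grasp point, in mm); z points along the fingers, y is the line along which they close (so a half turn about z gives the same grasp; the last joint's range is limited). The gripper opens to 88 mm and grips with 3 to 60 N. Pads are 20 mm wide; open, the fingers measure 115 mm over their backs; the gripper's body (75 mm by 178 mm) begins 61 mm behind the grasp point.
Start: joints at [-1.149, 0.423, 1.63, -0, 1.089, -0.019], TCP at [266.679, -565.232, 222.675] pointing down, gripper open.
Joint ranges: [-3, 3], [-0.9, 2.11], [0.09, 2.58], [-1.31, 4.45], [0.11, 2.69], [-2.54, 2.54]. Speed limits (rad/s): [2.39, 2.39, 3.01, 3.14, 3.14, 3.14].

## Interface

Orientations are given as a rotation vector (axis times angle).
In Python, from workcell import ctrl gives the robot as it stands. The module is installed in compiled form; this text tells all that it offers.
- The arm moves only by the tool servo_tool, never from a script. Its argument "rows" is a list of rows, each a list of 7 numbers: the turn, a rotation vector about the tool's x, y, z as a fraction of full scale, then the shift along the tool's x, y, z as a fraction of full scale, then the finger opening in mm, from 0 to 87.8. A call has 1 to 10 rows; each row is the pose to reach, as a shift and turn from the pose commanded when the call began, along the tool's axes at that moment; what a row does not reach only later rows make up. Full scale, the value 1, is 20 cm for a shift and 1.5 rad for a turn. A row lasts 1/8 s, in which the tool goes at most 62.5 mm and 10.7 degrees, less where a joint would pass 70% of its speed; a pose out of reach is approached as far as the arm can. A call with a number of a shift or a turn outside -1 to 1 is refused whole. A call with a gripper value outside its range is refused whole. The fingers move at their own pace and stop on an object; the grip force is fixed at half the most. Time passes only in rows, so rows that repeat a pose let the fingers close. It gives the time, the measured TCP pose, the force, the opening and the grip force at its end, in the units of the state.
- ctrl.get_obs(): the state, without advancing time (a new reading comes with each control period).
- ctrl.get_image(name): name is "scene" or "top" or "wrist"; returns (picture, depth): 384x512x3 uint8, red, green, blue; 384x512 float32, mm along the optical axis (not along the pixel's ray), 0 where there is no reading.
- ctrl.camera_info(name): a dict with "intrinsics" (3x3 intrinsics, pixels), "R" (3x3) and "t" (3): a world point X has camera coordinates R X + t. Camera axes: x right, y down, z forward; pixel columns grow to the right and rows downward; lengths in mm; the calibration is good to about 2 mm. The wrist camera is an equidistant fisheye: a pixel r from the principal point sees the ray r / f radians off the axis. A picture is of the moment at which its call begins: read the wrist's pose just before it. camera_info takes no time and is no camera call; for the wrist camera it gives the pose at the moment of the call.
- ctrl.close_job(): hands the job in; it is judged then, once.
The state is a dict: "t": time; "qpos": joint angles; "qvel": joint speeds; "joint_torque": joint torques, N m; "ee_pos": TCP position; "orientation": TCP orientation; "ft_force": force on the tool from outside, world axes, zero at the start; "moment": the same for the moment, N m; "width": finger opening in mm; "grasp_force": force on a finger pad.
Only numpy, scipy, OpenCV 4.12 (cv2) and the standard library are available. Lean on these libraries where they do the work, as an engineer would, in place of code of your own. Each camera call takes 0.05 s, during which the arm holds its last target. There are 200 camera calls.

## Task

Get the sealed sample jars ready for the vacuum leak test: take the two stacks apart and stand each jar upright in the test holder of its own lid's colour, inside the ring and flat on the holder's floor. Keep the jars upright all the way and set them down gently: do not drop any or knock any over.

Things in the scene. Friction and masses are not known exactly. Their poses are not given: they have to be found in the camera images.
- jar_blue_mid (a point): Sealed round sample jar with a blue screw lid and a white body (narrow blue stripe on its label): 68 mm in diameter over lid and body, 58 mm tall, 160 g (give or take a third), rigid, flat foot and flat top; the lid is the uppermost 18 mm and a good place to grip. This point is the jar's centre, 29 mm above its foot; its z axis points up along the jar. Stands on the bench at the start, at the foot of a stack.
- jar_green_mid (a point): Sealed round sample jar with a green screw lid and a white body (narrow green stripe on its label): 64 mm in diameter over lid and body, 58 mm tall, 140 g (give or take a third), rigid, flat foot and flat top; the lid is the uppermost 18 mm and a good place to grip. This point is the jar's centre, 29 mm above its foot; its z axis points up along the jar. Stands on the bench at the start, at the foot of a stack.
- jar_yellow_mid (a point): Sealed round sample jar with a yellow screw lid and a white body (narrow yellow stripe on its label): 51 mm in diameter over lid and body, 54 mm tall, 100 g (give or take a third), rigid, flat foot and flat top; the lid is the uppermost 18 mm and a good place to grip. This point is the jar's centre, 27 mm above its foot; its z axis points up along the jar. At the start it stands centred on the lid of the blue or the green jar.
- jar_red_mid (a point): Sealed round sample jar with a red screw lid and a white body (narrow red stripe on its label): 47 mm in diameter over lid and body, 54 mm tall, 85 g (give or take a third), rigid, flat foot and flat top; the lid is the uppermost 18 mm and a good place to grip. This point is the jar's centre, 27 mm above its foot; its z axis points up along the jar. At the start it stands centred on the lid of the blue or the green jar.
- jar_black_mid (a point): Sealed round sample jar with a black screw lid and a white body (narrow black stripe on its label): 33 mm in diameter over lid and body, 52 mm tall, 50 g (give or take a third), rigid, flat foot and flat top; the lid is the uppermost 18 mm and a good place to grip. This point is the jar's centre, 26 mm above its foot; its z axis points up along the jar. At the start it stands on the yellow or the red jar, at the top of the taller stack.
- holder_blue_floor (a point): Test holder for the blue jar: a blue plastic puck with a bare aluminium floor: a round flange 102 mm across and 5 mm thick, fixed on the bench, with a blue ring on it standing 6 mm above the flange (90 mm outside, 80 mm inside, so 6 mm to spare all round the jar). This point is the centre of the flat floor inside the ring, where the jar's foot rests, 5 mm above the bench; z points up. The ring's top is 11 mm above the bench.
- holder_green_floor (a point): Test holder for the green jar: a green plastic puck with a bare aluminium floor: a round flange 98 mm across and 5 mm thick, fixed on the bench, with a green ring on it standing 6 mm above the flange (86 mm outside, 76 mm inside, so 6 mm to spare all round the jar). This point is the centre of the flat floor inside the ring, where the jar's foot rests, 5 mm above the bench; z points up. The ring's top is 11 mm above the bench.
- holder_yellow_floor (a point): Test holder for the yellow jar: a yellow plastic puck with a bare aluminium floor: a round flange 85 mm across and 5 mm thick, fixed on the bench, with a yellow ring on it standing 6 mm above the flange (73 mm outside, 63 mm inside, so 6 mm to spare all round the jar). This point is the centre of the flat floor inside the ring, where the jar's foot rests, 5 mm above the bench; z points up. The ring's top is 11 mm above the bench.
- holder_red_floor (a point): Test holder for the red jar: a red plastic puck with a bare aluminium floor: a round flange 81 mm across and 5 mm thick, fixed on the bench, with a red ring on it standing 6 mm above the flange (69 mm outside, 59 mm inside, so 6 mm to spare all round the jar). This point is the centre of the flat floor inside the ring, where the jar's foot rests, 5 mm above the bench; z points up. The ring's top is 11 mm above the bench.
- holder_black_floor (a point): Test holder for the black jar: a black plastic puck with a bare aluminium floor: a round flange 67 mm across and 5 mm thick, fixed on the bench, with a black ring on it standing 6 mm above the flange (55 mm outside, 45 mm inside, so 6 mm to spare all round the jar). This point is the centre of the flat floor inside the ring, where the jar's foot rests, 5 mm above the bench; z points up. The ring's top is 11 mm above the bench.
There are look-alikes about, which are no part of the job. Of the things that look like the part that bears jar_green_mid, the smallest one is meant.

How it is judged (in metres and radians):
At the end, for the whole second after the job is handed in: Each of the five jars stands in the holder of its lid's colour: within 8 mm of the holder's centre, its foot on the holder's floor (height within 3 mm above, 4 mm below), within 0.06 rad of upright, at rest and touched by no finger (horizontal distance between jar_blue_mid and holder_blue_floor below 0.008 m and z of jar_blue_mid in the frame of holder_blue_floor between 0.025 and 0.032 m and angle between each of jar_blue_mid, jar_green_mid, jar_yellow_mid, jar_red_mid, jar_black_mid's own z axis and vertical below 0.06 rad and linear speed of each of jar_blue, jar_green, jar_yellow, jar_red, jar_black below 0.02 m/s and contact force between each of jar_blue, jar_green, jar_yellow, jar_red, jar_black and the fingers below 0.05 N and horizontal distance between jar_green_mid and holder_green_floor below 0.008 m and z of jar_green_mid in the frame of holder_green_floor between 0.025 and 0.032 m and horizontal distance between jar_yellow_mid and holder_yellow_floor below 0.008 m and z of jar_yellow_mid in the frame of holder_yellow_floor between 0.023 and 0.03 m and horizontal distance between jar_red_mid and holder_red_floor below 0.008 m and z of jar_red_mid in the frame of holder_red_floor between 0.023 and 0.03 m and horizontal distance between jar_black_mid and holder_black_floor below 0.008 m and z of jar_black_mid in the frame of holder_black_floor between 0.022 and 0.029 m).
It fails at once if a jar is tipped or knocked over (leans more than 0.5 rad) (angle between any of jar_blue_mid, jar_green_mid, jar_yellow_mid, jar_red_mid, jar_black_mid's own z axis and vertical above 0.5 rad).
It fails at once if a jar is dropped (falls freely, out of the fingers, faster than 0.7 m/s: a drop of more than about 25 mm) ((linear speed of jar_blue above 0.7 m/s and contact force between jar_blue and the fingers below 0.05 N) or (linear speed of jar_green above 0.7 m/s and contact force between jar_green and the fingers below 0.05 N) or (linear speed of jar_yellow above 0.7 m/s and contact force between jar_yellow and the fingers below 0.05 N) or (linear speed of jar_red above 0.7 m/s and contact force between jar_red and the fingers below 0.05 N) or (linear speed of jar_black above 0.7 m/s and contact force between jar_black and the fingers below 0.05 N)).
It also fails if it takes over 134 s, if anything falls off the work surface, if the arm or the gripper's body presses on something with over 40 N, if the wrist force passes 120 N, or if a joint passes its speed limit or range.

## Working session

There is one attempt and no reset: what is moved stays moved. The work goes in short steps, Python scripts to look and compute and a tool call to move; the robot and the scene stay as the last step left them, time stands still between calls to the robot, and variables do not carry over. Pictures are saved under pics/ and viewed, at most 14 in all, crops included, and the job is handed in when it is done.

Besides the shell and the picture viewer there is one more tool, called as name(argument=value, ...) on one line, values as JSON. servo_tool: Moves the arm, as the interface text tells. Its arguments: {"type":"object","properties":{"rows":{"type":"array","items":{"type":"array","items":{"type":"number"}}}},"required":["rows"]}

```bash
mkdir -p pics
python3 - <<'E'
from workcell import ctrl
import cv2,numpy as np
for n in("top","scene"):
    im,d=ctrl.get_image(n); np.savez(f"{n}0.npz",im=im,d=d)
    cv2.imwrite(f"pics/{n}0.png",im[:,:,::-1])
    i=ctrl.camera_info(n); print(n,i)
o=ctrl.get_obs(); print(o, ctrl.grasp_offset)
E
```

```text
top {'intrinsics': array([[374.1299026 ,   0.        , 253.98482955],
       [  0.        , 374.1299026 , 189.64372645],
       [  0.        ,   0.        ,   1.        ]]), 'R': array([[ 0.01974116, -0.99967185, -0.01632447],
       [-0.99482956, -0.0180134 , -0.0999483 ],
       [ 0.09962144,  0.01821316, -0.99485871]]), 't': array([  20.6669731 ,  475.34403199, 1031.58979432])}
scene {'intrinsics': array([[457.10115396,   0.        , 253.87349789],
       [  0.        , 457.10115396, 193.27383644],
       [  0.        ,   0.        ,   1.        ]]), 'R': array([[ 0.65985845,  0.75115395, -0.01882981],
       [ 0.39270948, -0.3661277 , -0.84364079],
       [-0.64059823,  0.54928886, -0.53657773]]), 't': array([-295.25884126, -105.23667849, 1414.87059266])}
{'t': 0.1, 'qpos': array([-1.14903675e+00,  4.23759761e-01,  1.63056877e+00,  1.82694434e-05,
        1.08858280e+00, -1.89699731e-02]), 'qvel': array([-0.00152774, -0.00084372, -0.00145034, -0.00117438,  0.00043749,
       -0.00135057]), 'joint_torque': array([ 4.49683021e-04, -5.45614886e+01, -2.74325663e+01,  6.45292969e-02,
        1.88177358e-02,  1.40968990e-05]), 'ee_pos': array([ 266.47545931, -564.8220643 ,  221.99993767]), 'orientation': array([-3.06436092e+00, -6.86410757e-01,  3.89285692e-04]), 'ft_force': array([ 0.33042099, -0.88177438,  0.57936957]), 'moment': array([0.00483795, 0.00719809, 0.01407288]), 'grasp_force': 0.0, 'width': 87.79225788281252} 18.700000000000003
```

View pics/top0.png

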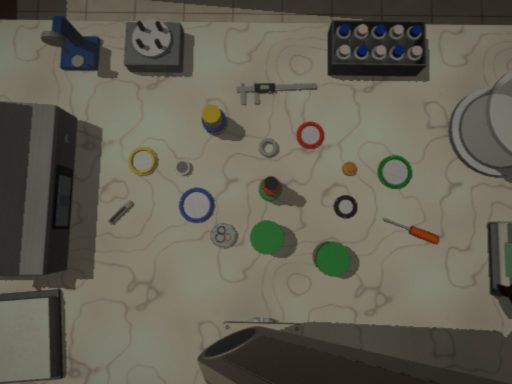

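View pics/scene0.png

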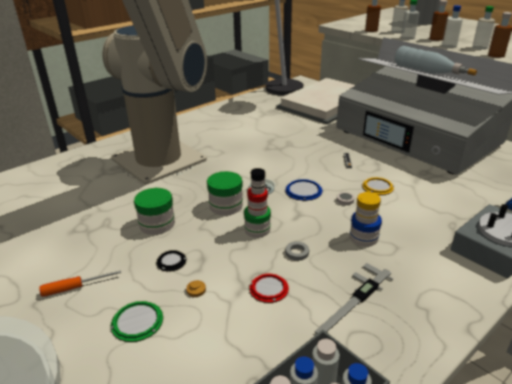

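The top view shows the yellow-on-blue stack at (214,118) and the black/red/green stack at (270,187). The holder rings are yellow (143,161), blue (197,205), red (310,135), green (395,172) and black (345,207).
There are three candidates for the green jar: the green foot of the stack at (270,187) and the loose green-lidded jars at (267,238) and (333,259). The stack foot fits because it is the smallest and stands at the foot of a stack. I'll measure all three and check a crop.

```bash
cat > h.py <<'E'
import cv2,numpy as np
from workcell import ctrl
def ray(n,uv,z,i=None):
    i=i or ctrl.camera_info(n);K,R,t=i["intrinsics"],i["R"],i["t"]
    C=-R.T@t; d=(np.linalg.inv(K)@np.c_[np.atleast_2d(uv),np.ones(len(np.atleast_2d(uv)))].T).T@R
    return C+d*((z-C[2])/d[:,2])[:,None]
def proj(n,X):
    i=ctrl.camera_info(n);c=np.atleast_2d(X)@i["R"].T+i["t"];p=c@i["intrinsics"].T;return p[:,:2]/p[:,2:]
def cloud(n,d):
    i=ctrl.camera_info(n);v,u=np.indices(d.shape);p=np.stack([u,v,np.ones_like(u)],-1)@np.linalg.inv(i["intrinsics"]).T*d[...,None]
    return (p-i["t"])@i["R"]
def mask(im,c):
    h=cv2.cvtColor(im,cv2.COLOR_RGB2HSV);H,S,V=[h[...,k].astype(int) for k in range(3)]
    if c=="black": return (V<60)
    r={"red":(H<8)|(H>170),"yellow":(H>18)&(H<35),"green":(H>45)&(H<85),"blue":(H>100)&(H<130)}[c]
    return r&(S>110)&(V>50)
def circ(P):
    A=np.c_[2*P[:,:2],np.ones(len(P))];s=np.linalg.lstsq(A,(P[:,:2]**2).sum(1),rcond=None)[0]
    return s[0],s[1],np.sqrt(s[2]+s[0]**2+s[1]**2)
def blob(im,c,uv,win):
    m=mask(im,c).astype(np.uint8);w=np.zeros_like(m);cv2.circle(w,tuple(map(int,uv)),win,1,-1)
    return m&w
def outer(n,im,c,uv,win,z):
    m=blob(im,c,uv,win);cs=cv2.findContours(m,cv2.RETR_EXTERNAL,cv2.CHAIN_APPROX_NONE)[0]
    k=max(cs,key=cv2.contourArea).reshape(-1,2); k=cv2.convexHull(k).reshape(-1,2)
    e=cv2.fitEllipse(k.astype(np.float32)); 
    th=np.linspace(0,2*np.pi,60);a=np.deg2rad(e[2]);q=np.c_[e[1][0]/2*np.cos(th),e[1][1]/2*np.sin(th)]
    q=q@np.array([[np.cos(a),np.sin(a)],[-np.sin(a),np.cos(a)]])+e[0]
    return circ(ray(n,q,z))
E
python3 - <<'E'
from h import *
np.set_printoptions(precision=1,suppress=True)
T=np.load("top0.npz");S=np.load("scene0.npz")
top=dict(yellow=(143,161),blue=(197,205),red=(310,135),green=(395,172),black=(345,207))
sc=dict(yellow=(377,186),blue=(304,189),red=(269,288),green=(137,321),black=(171,261))
for c in top:
    print(c,np.array(outer("top",T["im"],c,top[c],24,11)),np.array(outer("scene",S["im"],c,sc[c],32,11)))
P=cloud("top",T["d"])
for nm,uv,z in[("yel",(212,113),112),("blk",(271,183),164),("g1",(267,238),None),("g2",(333,259),None)]:
    w=P[uv[1]-22:uv[1]+22,uv[0]-22:uv[0]+22].reshape(-1,3)
    zz=z or np.median(P[uv[1],uv[0],2]); m=abs(w[:,2]-zz)<8; q=w[m]
    print(nm,zz,q.mean(0),(q.max(0)-q.min(0)))
ws=P[150:225,235:305].reshape(-1,3)
for z in (58,112,164):
    q=ws[abs(ws[:,2]-z)<6];print(z,len(q),q.mean(0),np.ptp(q,0))
a=cv2.resize(T["im"][90:280,190:360],None,fx=3,fy=3,interpolation=2);b=cv2.resize(S["im"][150:250,120:400],None,fx=2.5,fy=2.5,interpolation=2)
o=np.zeros((max(len(a),len(b)),a.shape[1],3),np.uint8);cv2.imwrite("pics/crop1.png",a[:,:,::-1])
cv2.imwrite("pics/crop2.png",b[:,:,::-1])
E
```

```text
yellow [554.3 354.3  41.7] [575.4 311.5  70.5]
blue [430.1 194.3  47.6] [438.5 185.7  48.3]
red [ 638.8 -128.3   39.7] [ 646.6 -135.2   40.5]
green [ 534.8 -369.7   47. ] [ 544.6 -376.1   47.2]
black [ 432.9 -229.4   31.7] [ 443.  -236.5   31.4]
yel 112 [665.9 147.8 111.6] [50.5 51.1 11.7]
blk 164 [479.4 -12.1 163.4] [31.7 32.1 10.5]
g1 79.16132017096152 [344.7  -5.7  81.2] [89.3 87.5 12.1]
g2 81.1557952912092 [ 292.  -179.2   80.9] [88.4 89.7 14.2]
58 147 [465.5 -11.5  57.4] [57.4 63.  10. ]
112 105 [470.7 -14.2 111.8] [41.3 46.7 11.1]
164 144 [479.4 -12.1 163.4] [31.7 32.1 10.5]
```

View pics/crop2.png

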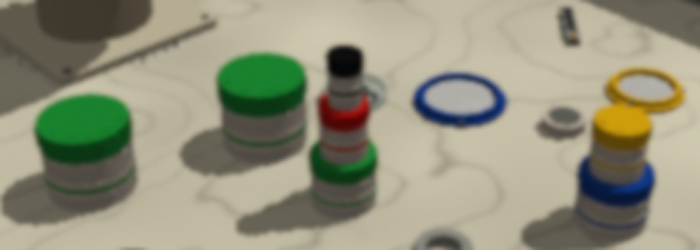

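View pics/crop1.png

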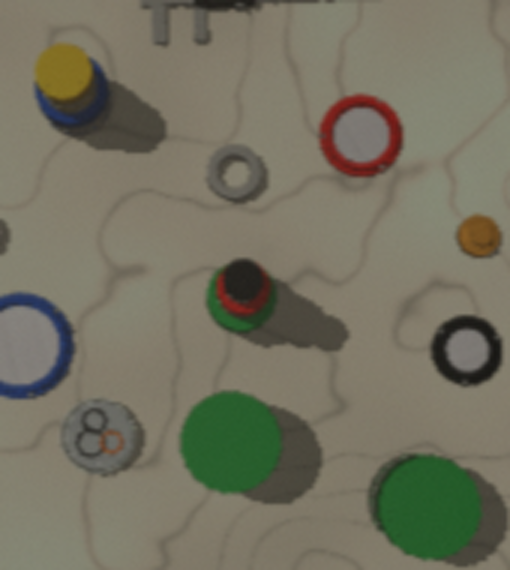

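The crops show the stacked green jar is about 63 mm across, while the two loose green-lidded jars are about 90 mm and are the look-alikes. So the jar at the stack foot (top view 270,187) is the one meant. The outline I fitted on the holders is the flange at z=5, so I'll refit with that.

Run:
```python
from h import *
np.set_printoptions(precision=1,suppress=True)
T=np.load("top0.npz");S=np.load("scene0.npz")
top=dict(yellow=(143,161),blue=(197,205),red=(310,135),green=(395,172),black=(345,207))
sc=dict(yellow=(377,186),blue=(304,189),red=(269,288),green=(137,321),black=(171,261))
for c in top:
    print(c,np.array(outer("top",T["im"],c,top[c],24,4)),np.array(outer("scene",S["im"],c,sc[c],20 if c=="yellow" else 32,4)))
# lids via fit: top face circle from top cam depth mask
P=cloud("top",T["d"])
def face(n,im,d,uv,win,z):
    P=cloud(n,d);m=(abs(P[...,2]-z)<9).astype(np.uint8);w=np.zeros_like(m);cv2.circle(w,uv,win,1,-1);m&=w
    k=max(cv2.findContours(m,0,1)[0],key=cv2.contourArea);k=cv2.convexHull(k).reshape(-1,2)
    e=cv2.fitEllipse(k.astype(np.float32));return ray(n,[e[0]],z)[0],e
for nm,uv,z,uv2 in[("yel",(212,113),112,(369,199)),("blk",(271,183),164,(258,175))]:
    print(nm,face("top",T["im"],T["d"],uv,22,z),face("scene",S["im"],S["d"],uv2,20,z))
# bench depth bias
for n,X in(("top",T),("scene",S)):
    P=cloud(n,X["d"]);b=P.reshape(-1,3);b=b[(abs(b[:,2])<15)&(b[:,0]>350)&(b[:,0]<750)&(abs(b[:,1])<350)];print(n,np.median(b[:,2]))
o=ctrl.get_obs();import scipy.spatial.transform as s
print(s.Rotation.from_rotvec(o["orientation"]).as_matrix())
i=ctrl.camera_info("wrist");print(i)
```

```text
yellow [555.5 356.5  42. ] [567.6 333.1  62.7]
blue [430.5 195.5  47.9] [431.  194.   48.8]
red [ 640.5 -129.3   39.9] [ 641.3 -130.3   40.9]
green [ 535.9 -372.2   47.3] [ 538.2 -373.7   47.7]
black [ 433.4 -231.    31.9] [ 435.6 -232.7   31.7]
yel (array([665.6, 147.4, 112. ]), ((210.3423309326172, 113.75091552734375), (19.127914428710938, 19.460384368896484), 147.27325439453125)) (array([672.3, 138.1, 112. ]), ((368.154541015625, 199.56224060058594), (15.68358325958252, 24.783784866333008), 98.92711639404297))
blk (array([479.2, -12.2, 164. ]), ((270.1594543457031, 182.46224975585938), (13.29030704498291, 13.56191635131836), 92.9009017944336)) (array([487.1, -21.3, 164. ]), ((257.08306884765625, 173.00042724609375), (10.800128936767578, 15.15420150756836), 92.35367584228516))
top -0.0719854670751135
scene -0.24501838583495578
[[ 0.9  0.4 -0. ]
 [ 0.4 -0.9  0. ]
 [ 0.  -0.  -1. ]]
{'intrinsics': array([[297.3,   0. , 258.9],
       [  0. , 297.3, 190.8],
       [  0. ,   0. ,   1. ]]), 'R': array([[ 0.4, -0.9, -0. ],
       [-0.9, -0.4,  0.3],
       [-0.3, -0.1, -1. ]]), 't': array([-623. ,  -35.1,  391.2])}
```

servo_tool(rows=[[0,0,-0.1,0.15,-0.12,-0.05,87.8],[0,0,-0.22,0.35,-0.28,-0.1,87.8],[0,0,-0.34,0.55,-0.44,-0.2,87.8],[0,0,-0.46,0.75,-0.6,-0.3,87.8],[0,0,-0.58,0.85,-0.7,-0.35,87.8],[0,0,-0.7,0.9,-0.75,-0.35,87.8],[0,0,-0.766,0.9,-0.75,-0.35,87.8],[0,0,-0.766,0.9,-0.75,-0.35,87.8],[0,0,-0.766,0.9,-0.75,-0.35,87.8]])

```text
t: 1.23
ee_pos: [365.3, -352.8, 292.5]
orientation: [-2.202, -2.24, -0.0]
ft_force: [-0.6, -0.1, 0.2]
width: 87.6
grasp_force: 0.0
```

servo_tool(rows=[[0,0,0.0114,0.2,0.15,0,87.8],[0,0,0.0114,0.45,0.3,0,87.8],[0,0,0.0114,0.7,0.45,0,87.8],[0,0,0.0114,0.85,0.55,0,87.8],[0,0,0.0114,0.9,0.57,0,87.8],[0,0,0.0114,0.9,0.57,0,87.8],[0,0,0.0114,0.9,0.57,0,87.8]])

```text
t: 2.1
ee_pos: [475.5, -171.6, 292.6]
orientation: [-2.221, -2.222, 0.001]
ft_force: [-0.2, -0.0, 0.4]
width: 87.7
grasp_force: 0.0
```

```bash
cat >> h.py <<'E'
def wproj(X,i):
    c=np.atleast_2d(X)@i["R"].T+i["t"];r=np.hypot(c[:,0],c[:,1]);th=np.arctan2(r,c[:,2]);K=i["intrinsics"]
    return np.c_[K[0,2]+K[0,0]*th*c[:,0]/r,K[1,2]+K[0,0]*th*c[:,1]/r]
def wray(uv,z,i):
    K=i["intrinsics"];p=(np.atleast_2d(uv)-[K[0,2],K[1,2]])/K[0,0];th=np.hypot(*p.T)+1e-9
    d=np.c_[p*(np.sin(th)/th)[:,None],np.cos(th)]@i["R"];C=-i["R"].T@i["t"];return C+d*((z-C[2])/d[:,2])[:,None]
def wsnap(name):
    i=ctrl.camera_info("wrist");im,d=ctrl.get_image("wrist");np.savez(name+".npz",im=im,d=d,K=i["intrinsics"],R=i["R"],t=i["t"])
    cv2.imwrite(f"pics/{name}.png",im[:,:,::-1]);return im,d,dict(intrinsics=i["intrinsics"],R=i["R"],t=i["t"])
E
python3 - <<'E'
from h import *
np.set_printoptions(precision=2,suppress=True)
im,d,i=wsnap("w1");print(ctrl.get_obs()["ee_pos"],ctrl.get_obs()["orientation"],-i["R"].T@i["t"],i["R"])
print(wproj([[434.5,-231.8,5],[641,-129.8,5],[479.3,-12.2,164],[537,-373,5],[430.7,194.8,5],[665.6,147.4,112]],i))
E
```

```text
[ 475.49 -171.72  292.63] [-2.22 -2.22  0.  ] [474.12 -95.27 455.19] [[ 1.    0.   -0.  ]
 [ 0.   -0.96  0.28]
 [ 0.   -0.28 -0.96]]
[[233.88 195.07]
 [364.9  133.01]
 [264.43  24.96]
 [294.38 271.57]
 [231.95 -62.04]
 [403.89 -56.97]]
```

View pics/w1.png

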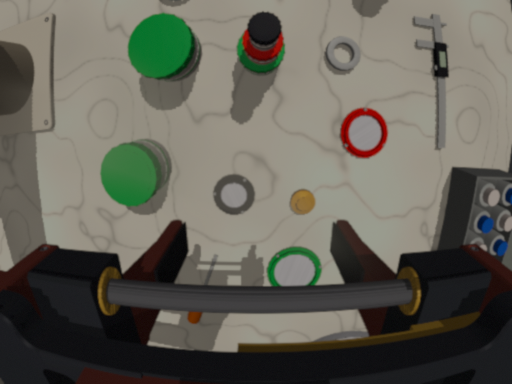

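The wrist view agrees with the calibration: black holder (234,195), red (365,133), green (294,271), stack top (264,25). I'll refine from it.

```bash
cat >> h.py <<'E'
def wouter(im,i,m,z,uv,win):
    w=np.zeros(m.shape,np.uint8);cv2.circle(w,tuple(map(int,uv)),win,1,-1)
    w&=m.astype(np.uint8);k=max(cv2.findContours(w,0,1)[0],key=cv2.contourArea).reshape(-1,2)
    k=cv2.convexHull(k).reshape(-1,2);return np.array(circ(wray(k,z,i)))
E
python3 - <<'E'
from h import *
np.set_printoptions(precision=1,suppress=True)
X=np.load("w1.npz");i={"intrinsics":X["K"],"R":X["R"],"t":X["t"]};im=X["im"];V=im.max(2)
for c,uv,w in(("red",(365,133),30),("green",(294,271),32)):
    print(c,wouter(im,i,mask(im,c),4,uv,w))
print("black",[wouter(im,i,V<t,4,(234,195),27) for t in(100,120,135)])
print("stack",[wouter(im,i,V<t,z,(264,22),20) for t in(50,60) for z in (155,)])
# depth-based
d=X["d"];v,u=np.indices(d.shape);K=i["intrinsics"]
px=(u-K[0,2])/K[0,0];py=(v-K[1,2])/K[0,0];th=np.hypot(px,py)+1e-9
ray=np.stack([px*np.sin(th)/th,py*np.sin(th)/th,np.cos(th)],-1);P=(ray/ray[...,2:]*d[...,None]-i["t"])@i["R"]
for z,b in((164,(479,-12,25)),(112,(479,-12,30)),(58,(479,-12,40))):
    m=(abs(P[...,2]-z)<4)&(np.hypot(P[...,0]-b[0],P[...,1]-b[1])<b[2]);q=P[m];print(z,len(q),q.mean(0),q.min(0),q.max(0),circ(q[cv2.convexHull(q[:,:2].astype(np.float32),returnPoints=False)[:,0]]))
for c,uv in(("red",(264,42)),("green",(262,55))):
    print(c,blob(im,c,uv,25).sum())
E
```

```text
red [ 640.2 -129.2   40.1]
green [ 536.6 -372.1   47.4]
black [array([ 433.8, -231.3,   32.6]), array([ 433.8, -231.1,   33.4]), array([ 433.8, -231. ,   34.3])]
stack [array([479. , -12.1,  16.3]), array([479. , -11.9,  16.4])]
164 842 [479.  -14.2 164.5] [462.4 -30.7 160.3] [495.5   3.6 167.4] (np.float64(479.03552295736796), np.float64(-13.54223943462057), np.float64(16.84730029569485))
112 502 [476.7 -25.3 112.4] [454.6 -38.6 108.1] [501.6  -3.5 115.8] (np.float64(478.0905483958295), np.float64(-15.242070771963881), np.float64(23.640428948663995))
58 508 [471.3 -29.1  58.5] [443.8 -46.3  54.2] [507.1   7.1  61.7] (np.float64(475.6908829906546), np.float64(-14.70640012877766), np.float64(31.95629676743941))
red 557
green 441
```

servo_tool(rows=[[0,0,0,0.2,0.018,0,60],[0,0,0,0.45,0.018,0,60],[0,0,0,0.7,0.018,0,60],[0,0,0,0.793,0.018,0.05,60],[0,0,0,0.793,0.018,0.25,60],[0,0,0,0.793,0.018,0.5,60],[0,0,0,0.793,0.018,0.7,60],[0,0,0,0.793,0.018,0.783,60],[0,0,0,0.793,0.018,0.783,60]])

```text
t: 3.28
ee_pos: [478.3, -12.9, 135.0]
orientation: [-2.22, -2.22, 0.003]
ft_force: [0.4, 0.1, 0.3]
width: 60.2
grasp_force: 0.0
```

servo_tool(rows=[[0,0,0,0,0.0025,0,45],[0,0,0,0,0.0025,0,38],[0,0,0,0,0.0025,0,34],[0,0,0,0,0.0025,0,25],[0,0,0,0,0.0025,0,25],[0,0,0,0,0.0025,0,25],[0,0,0,0,0.0025,-0.02,25],[0,0,0,0,0.0025,-0.1,25],[0,0,0,0,0.0025,-0.3,25],[0,0,0,0,0.0025,-0.4,25]])

```text
t: 4.53
ee_pos: [480.6, -12.0, 218.7]
orientation: [2.218, 2.222, 0.003]
ft_force: [-0.4, -0.0, -1.5]
width: 32.4
grasp_force: 30.0
```

servo_tool(rows=[[0,0,0,-0.1,-0.02,0,25],[0,0,0,-0.3,-0.07,0,25],[0,0,0,-0.5,-0.12,0,25],[0,0,0,-0.7,-0.17,0.05,25],[0,0,0,-0.85,-0.2,0.15,25],[0,0,0,-0.95,-0.22,0.25,25],[0,0,0,-1,-0.226,0.3,25],[0,0,0,-1,-0.226,0.3,25]])

```text
t: 5.52
ee_pos: [434.8, -212.2, 156.1]
orientation: [-2.22, -2.222, 0.0]
ft_force: [-0.9, 0.4, -0.8]
width: 32.2
grasp_force: 30.0
```

servo_tool(rows=[[0,0,0,-0.05,-0.003,0.05,25],[0,0,0,-0.095,-0.005,0.2,25],[0,0,0,-0.095,-0.005,0.4,25],[0,0,0,-0.095,-0.005,0.52,25],[0,0,0,-0.095,-0.005,0.58,25],[0,0,0,-0.095,-0.005,0.61,25],[0,0,0,-0.095,-0.005,0.61,25],[0,0,0,-0.095,-0.005,0.61,25]])

```text
t: 6.52
ee_pos: [434.6, -231.4, 34.8]
orientation: [2.218, 2.223, 0.001]
ft_force: [-0.9, -0.3, -0.4]
width: 32.4
grasp_force: 30.0
```

Run:
```python
from h import *
im,d,i=wsnap("w2");t,_=ctrl.get_image("scene");p=proj("scene",[[433.8,-231,20]])[0].astype(int)
c=t[p[1]-40:p[1]+40,p[0]-50:p[0]+50];cv2.imwrite("pics/s2.png",cv2.resize(c,None,fx=5,fy=5,interpolation=2)[:,:,::-1]);print(ctrl.get_obs()["ee_pos"],p)
```

```text
[ 434.52678916 -231.37323742   34.7839127 ] [170 254]
```

View pics/s2.png

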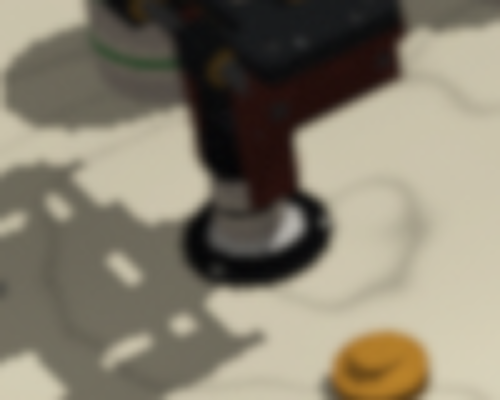

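The jar hangs inside the black ring. I'll lower the last 6 mm and release.

servo_tool(rows=[[0,0,0,0,0,0.015,25],[0,0,0,0,0,0.025,25],[0,0,0,0,0,0.031,25],[0,0,0,0,0,0.031,25]])

```text
t: 7.12
ee_pos: [434.2, -231.3, 29.6]
orientation: [2.219, 2.223, 0.0]
ft_force: [-4.6, 3.1, 25.4]
width: 32.4
grasp_force: 30.0
```

servo_tool(rows=[[0,0,0,0,0,0,34],[0,0,0,0,0,0,40],[0,0,0,0,0,0,60],[0,0,0,0,0,0,60],[0,0,0,0,0,-0.1,60],[0,0,0,0,0,-0.3,70],[0,0,0,0,0,-0.6,70],[0,0,0,0,0,-0.75,70],[0,0,0,0,0,-0.75,70]])

```text
t: 8.25
ee_pos: [435.4, -231.9, 180.1]
orientation: [2.216, 2.22, 0.002]
ft_force: [0.4, 0.2, -0.4]
width: 69.8
grasp_force: 0.0
```

servo_tool(rows=[[0,0,0,0.2,0.04,0,75],[0,0,0,0.5,0.1,0,75],[0,0,0,0.8,0.17,0,75],[0,0,0,0.95,0.21,0,75],[0,0,0,1,0.215,0,75],[0,0,0,1,0.215,0,75]])

```text
t: 9.0
ee_pos: [476.0, -31.0, 176.9]
orientation: [-2.217, -2.224, 0.002]
ft_force: [0.9, -0.2, -0.3]
width: 74.8
grasp_force: 0.0
```

```bash
cat >> h.py <<'E'
def wcloud(d,i):
    v,u=np.indices(d.shape);K=i["intrinsics"];px=(u-K[0,2])/K[0,0];py=(v-K[1,2])/K[0,0];th=np.hypot(px,py)+1e-9
    r=np.stack([px*np.sin(th)/th,py*np.sin(th)/th,np.cos(th)],-1);return (r/r[...,2:]*d[...,None]-i["t"])@i["R"]
def disc(P,z,x,y,r,tol=4):
    q=P[(abs(P[...,2]-z)<tol)&(np.hypot(P[...,0]-x,P[...,1]-y)<r)]
    return len(q),np.round(circ(q[cv2.convexHull(q[:,:2].astype(np.float32),returnPoints=False)[:,0]]),1),np.round(np.median(q[:,2]),1)
E
python3 - <<'E'
from h import *
im,d,i=wsnap("w3");P=wcloud(d,i);print(ctrl.get_obs()["ee_pos"])
print(disc(P,112,478,-15,35),disc(P,58,476,-15,40))
print("black",disc(P,57,434,-231,28))
t,dt=ctrl.get_image("top");P=cloud("top",dt)
print("black top",disc(P,57,434,-231,28),"red",disc(P,112,478,-15,35))
E
```

```text
[476.03230773 -31.57423782 177.1417608 ]
(2662, array([478. , -14.3,  23.8]), np.float64(112.6)) (919, array([476.1, -14.3,  31.8]), np.float64(58.6))
black (344, array([ 433.3, -229.7,   15.6]), np.float64(57.4))
black top (119, array([ 433.7, -230.3,   16.3]), np.float64(56.5)) red (19, array([471.9,   4. ,   6.8]), np.float64(111.6))
```

servo_tool(rows=[[0,0,0,0.05,0.01,0,75],[0,0,0,0.085,0.01,0.1,75],[0,0,0,0.085,0.01,0.3,75],[0,0,0,0.085,0.01,0.42,70],[0,0,0,0.085,0.01,0.46,65],[0,0,0,0.085,0.01,0.46,58],[0,0,0,0.085,0.01,0.46,52],[0,0,0,0.085,0.01,0.46,48],[0,0,0,0.085,0.01,0.46,38],[0,0,0,0.085,0.01,0.46,38]])

```text
t: 10.35
ee_pos: [479.3, -14.0, 86.6]
orientation: [2.218, 2.223, 0.002]
ft_force: [-0.4, -0.0, 6.2]
width: 45.9
grasp_force: 30.0
```

servo_tool(rows=[[0,0,0,0,0,0,38],[0,0,0,0,0,-0.02,38],[0,0,0,0,0,-0.1,38],[0,0,0,0,0,-0.25,38],[0,0,0,0,0,-0.35,38],[0,0,0,0,0,-0.4,38],[0,0,0,0,0,-0.4,38]])

```text
t: 11.22
ee_pos: [479.0, -14.0, 166.7]
orientation: [2.219, 2.223, 0.002]
ft_force: [-0.1, 1.0, -0.6]
width: 46.6
grasp_force: 30.0
```

servo_tool(rows=[[0,0,0,-0.05,0.07,0,38],[0,0,0,-0.16,0.22,0,38],[0,0,0,-0.28,0.4,0,38],[0,0,0,-0.4,0.58,0,38],[0,0,0,-0.52,0.73,0.05,38],[0,0,0,-0.57,0.8,0.15,38],[0,0,0,-0.576,0.807,0.3,38],[0,0,0,-0.576,0.807,0.42,38],[0,0,0,-0.576,0.807,0.5,38],[0,0,0,-0.576,0.807,0.5,38]])

```text
t: 12.48
ee_pos: [639.4, -129.1, 64.0]
orientation: [-2.218, -2.221, 0.003]
ft_force: [-0.6, 0.3, -1.0]
width: 46.6
grasp_force: 30.0
```

servo_tool(rows=[[0,0,0,0,0.003,0.05,38],[0,0,0,0,0.003,0.1,38],[0,0,0,0,0.003,0.125,38],[0,0,0,0,0.003,0.135,38],[0,0,0,0,0.003,0.14,38],[0,0,0,0,0.003,0.142,38],[0,0,0,0,0.003,0.142,38]])

```text
t: 13.35
ee_pos: [641.0, -128.9, 37.7]
orientation: [2.219, 2.223, 0.0]
ft_force: [-0.6, 0.5, -0.1]
width: 46.2
grasp_force: 30.0
```

servo_tool(rows=[[0,0,0,0,0,0.008,38],[0,0,0,0,0,0.014,38],[0,0,0,0,0,0.014,38]])

```text
t: 13.72
ee_pos: [640.8, -128.9, 34.5]
orientation: [-2.219, -2.223, 0.0]
ft_force: [-0.2, 0.8, -0.7]
width: 46.7
grasp_force: 30.0
```

servo_tool(rows=[[0,0,0,0,0,0.006,38],[0,0,0,0,0,0.006,38]])

```text
t: 13.98
ee_pos: [641.0, -128.9, 33.7]
orientation: [2.219, 2.223, 0.0]
ft_force: [-0.4, 0.9, 2.0]
width: 46.3
grasp_force: 30.0
```

servo_tool(rows=[[0,0,0,0,0,0,48],[0,0,0,0,0,0,54],[0,0,0,0,0,0,70],[0,0,0,0,0,0,75],[0,0,0,0,0,-0.1,75],[0,0,0,0,0,-0.35,75],[0,0,0,0.1,0,-0.65,75],[0,0,0,0.35,0.02,-0.8,75],[0,0,0,0.6,0.06,-0.85,75],[0,0,0,0.8,0.1,-0.85,75]])

```text
t: 15.22
ee_pos: [661.6, 32.9, 207.0]
orientation: [2.217, 2.222, 0.005]
ft_force: [-0.5, 0.6, -0.3]
width: 75.2
grasp_force: 0.0
```

servo_tool(rows=[[0,0,0,0.15,0.01,0,75],[0,0,0,0.28,0.02,0,75],[0,0,0,0.28,0.02,0,75],[0,0,0,0.28,0.02,0,75]])

```text
t: 15.72
ee_pos: [664.5, 86.6, 204.3]
orientation: [2.219, 2.223, 0.0]
ft_force: [-0.4, -0.3, 0.2]
width: 75.2
grasp_force: 0.0
```

Run:
```python
from h import *
im,d,i=wsnap("w4");P=wcloud(d,i);print(ctrl.get_obs()["ee_pos"],ctrl.get_obs()["orientation"])
print("Y",disc(P,112,666,147,35),"B",disc(P,58,666,147,42))
for n,z,x,y in(("yh",5,555,356),("bh",5,430,195)): print(n,wproj([[x,y,z]],i))
t,dt=ctrl.get_image("top");P=cloud("top",dt)
print("red",disc(P,59,640,-129,35))
```

```text
[664.44307841  86.20027061 204.09725541] [2.21962893e+00 2.22256948e+00 2.73760216e-04]
Y (2716, array([666.6, 147. ,  25.7]), np.float64(112.7)) B (584, array([667.7, 147.2,  34.3]), np.float64(58.4))
yh [[174.70530678 -32.90382739]]
bh [[85.72206422 93.14837079]]
red (213, array([ 639.4, -128.2,   22.9]), np.float64(58.5))
```

View pics/w4.png

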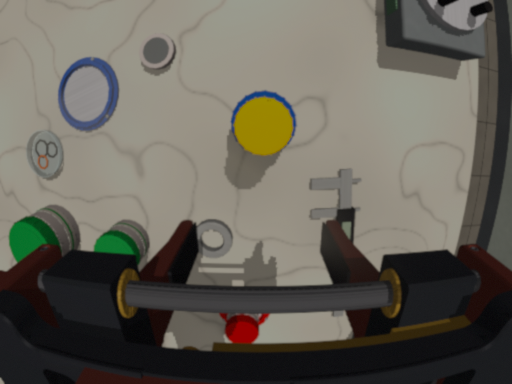

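The wrist view shows yellow on blue at (264,124), the blue holder at (88,93) and the red jar in its ring at (242,330).

servo_tool(rows=[[0,0,0,0.1,0.005,0,80],[0,0,0,0.25,0.01,0,80],[0,0,0,0.303,0.01,0.08,80],[0,0,0,0.303,0.01,0.3,80],[0,0,0,0.303,0.01,0.5,75],[0,0,0,0.303,0.01,0.58,70],[0,0,0,0.303,0.01,0.59,62],[0,0,0,0.303,0.01,0.59,56],[0,0,0,0.303,0.01,0.59,52],[0,0,0,0.303,0.01,0.59,42]])

```text
t: 17.08
ee_pos: [667.5, 147.9, 87.1]
orientation: [2.218, 2.222, 0.004]
ft_force: [1.5, 1.0, 4.2]
width: 50.5
grasp_force: 30.0
```

servo_tool(rows=[[0,0,0,0,0,0,42],[0,0,0,0,0,0,42],[0,0,0,0,0,-0.01,42]])

```text
t: 17.45
ee_pos: [666.2, 147.7, 87.7]
orientation: [-2.219, -2.224, 0.0]
ft_force: [0.4, -0.7, -0.5]
width: 50.2
grasp_force: 30.0
```

servo_tool(rows=[[0,0,0,0,0,-0.02,42],[0,0,0,0,0,-0.1,42],[0,0,0,0,0,-0.25,42],[0,0,0,0,0,-0.35,42],[0,0,0,0,0,-0.4,42],[0,0,0,0,0,-0.4,42]])

```text
t: 18.2
ee_pos: [666.6, 147.8, 168.3]
orientation: [2.219, 2.223, 0.002]
ft_force: [0.4, 0.2, -1.4]
width: 50.3
grasp_force: 30.0
```

servo_tool(rows=[[0,0,0,0.06,-0.05,0,42],[0,0,0,0.2,-0.17,0,42],[0,0,0,0.38,-0.32,0,42],[0,0,0,0.55,-0.46,0,42],[0,0,0,0.65,-0.55,0,42],[0,0,0,0.65,-0.55,0,42],[0,0,0,0.65,-0.55,0,42]])

```text
t: 19.08
ee_pos: [555.8, 277.5, 166.9]
orientation: [-2.219, -2.224, 0.001]
ft_force: [-0.2, -0.1, -1.6]
width: 50.3
grasp_force: 30.0
```

Run:
```python
from h import *
im,d,i=wsnap("w5");print(ctrl.get_obs()["ee_pos"]);np.set_printoptions(precision=1,suppress=True)
p=wproj([[555.5,356.5,5],[430.6,195,5]],i);print(p)
print(wouter(im,i,mask(im,"yellow"),4,p[0],32));print(wouter(im,i,mask(im,"blue"),4,p[1],40))
t,dt=ctrl.get_image("top");P=cloud("top",dt);print("Blue",disc(P,58,667,147,45))
```

```text
[556.18381001 277.12682235 167.06540338]
[[260.2 105. ]
 [160.1 240.6]]
[555.3 356.6  34.8]
[428.4 198.6  47.4]
Blue (439, array([667.9, 148. ,  33.6]), np.float64(57.8))
```

servo_tool(rows=[[0,0,0,0.1,0,0,42],[0,0,0,0.25,-0.002,0.02,42],[0,0,0,0.37,-0.002,0.1,42],[0,0,0,0.398,-0.002,0.25,42],[0,0,0,0.398,-0.002,0.42,42],[0,0,0,0.398,-0.002,0.55,42],[0,0,0,0.398,-0.002,0.61,42],[0,0,0,0.398,-0.002,0.64,42],[0,0,0,0.398,-0.002,0.64,42],[0,0,0,0.398,-0.002,0.64,42]])

```text
t: 20.42
ee_pos: [556.2, 357.5, 40.5]
orientation: [2.219, 2.223, 0.003]
ft_force: [0.3, 0.6, -0.6]
width: 50.4
grasp_force: 30.0
```

servo_tool(rows=[[0,0,0,0,-0.003,0.012,42],[0,0,0,0,-0.003,0.022,42],[0,0,0,0,-0.003,0.03,42],[0,0,0,0,-0.003,0.032,42],[0,0,0,0,-0.003,0.032,42]])

```text
t: 21.05
ee_pos: [555.0, 357.1, 34.0]
orientation: [-2.219, -2.223, -0.0]
ft_force: [-1.5, -1.0, 6.3]
width: 50.7
grasp_force: 30.0
```

servo_tool(rows=[[0,0,0,0,0,0,52],[0,0,0,0,0,0,58],[0,0,0,0,0,0,72],[0,0,0,0,0,0,80],[0,0,0,0,0,-0.1,87],[0,0,0,0,0,-0.35,87.8],[0,0,0,-0.1,0.05,-0.55,87.8],[0,0,0,-0.35,0.2,-0.65,87.8],[0,0,0,-0.6,0.35,-0.65,87.8],[0,0,0,-0.75,0.5,-0.65,87.8]])

```text
t: 22.3
ee_pos: [656.4, 205.2, 165.5]
orientation: [2.22, 2.221, 0.003]
ft_force: [0.7, -0.0, -0.6]
width: 87.9
grasp_force: 0.0
```

servo_tool(rows=[[0,0,0,0,0.05,0,87.8],[0,0,0,0,0.06,0,87.8],[0,0,0,0,0.06,0,87.8]])

```text
t: 22.68
ee_pos: [666.4, 208.5, 163.2]
orientation: [-2.217, -2.225, 0.0]
ft_force: [-0.4, 0.1, -0.2]
width: 87.7
grasp_force: 0.0
```

Run:
```python
from h import *
im,d,i=wsnap("w6");P=wcloud(d,i);print(ctrl.get_obs()["ee_pos"],ctrl.get_obs()["orientation"])
print("Y",disc(P,59,555,356,35),"B",disc(P,58,667,147,45))
t,dt=ctrl.get_image("top");P=cloud("top",dt);print("Y",disc(P,59,555,356,35),"B",disc(P,58,667,147,45))
```

```text
[666.28381036 208.57706903 163.11704998] [-2.21724146e+00 -2.22506751e+00  6.53434901e-04]
Y (1994, array([554.2, 355.9,  25.8]), np.float64(59.7)) B (3177, array([668.1, 147.9,  34.1]), np.float64(58.7))Traceback (most recent call last):
  File "<stdin>", line 4, in <module>
  File "h.py", line 48, in disc
    return len(q),np.round(circ(q[cv2.convexHull(q[:,:2].astype(np.float32),returnPoints=False)[:,0]]),1),np.round(np.median(q[:,2]),1)
                                  ~~~~~~~~~~~~~~~~~~~~~~~~~~~~~~~~~~~~~~~~~~~~~~~~~~~~~~~~~~~~~^^^^^
TypeError: 'NoneType' object is not subscriptable
```

servo_tool(rows=[[0,0,0,-0.1,0.009,0,87.8],[0,0,0,-0.25,0.009,0,87.8],[0,0,0,-0.303,0.009,0.03,87.8],[0,0,0,-0.303,0.009,0.2,87.8],[0,0,0,-0.303,0.009,0.4,87.8],[0,0,0,-0.303,0.009,0.57,87.8],[0,0,0,-0.303,0.009,0.65,87.8],[0,0,0,-0.303,0.009,0.66,80],[0,0,0,-0.303,0.009,0.66,74],[0,0,0,-0.303,0.009,0.66,70]])

```text
t: 24.02
ee_pos: [670.1, 147.0, 32.6]
orientation: [2.218, 2.223, 0.003]
ft_force: [0.5, 0.3, 0.4]
width: 70.7
grasp_force: 0.0
```

servo_tool(rows=[[0,0,0,0,0,0,60],[0,0,0,0,0,0,60],[0,0,0,0,0,0,60]])

```text
t: 24.4
ee_pos: [669.7, 146.9, 32.4]
orientation: [2.219, 2.223, 0.002]
ft_force: [-1.8, -0.3, 6.1]
width: 67.2
grasp_force: 30.0
```

servo_tool(rows=[[0,0,0,0,0,-0.02,60],[0,0,0,0,0,-0.1,60],[0,0,0,0,0,-0.25,60],[0,0,0,0,0,-0.35,60],[0,0,0,0,0,-0.4,60],[0,0,0,0,0,-0.4,60]])

```text
t: 25.15
ee_pos: [669.5, 146.8, 111.9]
orientation: [2.219, 2.223, 0.002]
ft_force: [-0.4, 0.1, -2.6]
width: 67.6
grasp_force: 30.0
```

servo_tool(rows=[[0,0,0,0.02,-0.07,0,60],[0,0,0,0.05,-0.22,0,60],[0,0,0,0.08,-0.4,0,60],[0,0,0,0.12,-0.58,0,60],[0,0,0,0.16,-0.74,0,60],[0,0,0,0.2,-0.85,0,60],[0,0,0,0.22,-0.9,0,60],[0,0,0,0.22,-0.9,0,60],[0,0,0,0.22,-0.9,0,60]])

```text
t: 26.28
ee_pos: [489.8, 190.4, 111.1]
orientation: [2.219, 2.223, 0.001]
ft_force: [0.0, -0.1, -2.6]
width: 67.4
grasp_force: 30.0
```

Run:
```python
from h import *
im,d,i=wsnap("w7");print(ctrl.get_obs()["ee_pos"]);np.set_printoptions(precision=1,suppress=True)
p=wproj([[430.6,195,5]],i);print(p)
print(wouter(im,i,mask(im,"blue"),4,p[0],65))
P=wcloud(d,i);print(disc(P,[150],490,191,45,12) if 0 else "")
```

```text
[489.90597307 190.29439799 111.03275055]
[[197.7 185.1]]
[457.  155.3  32.5]
```

View pics/w7.png

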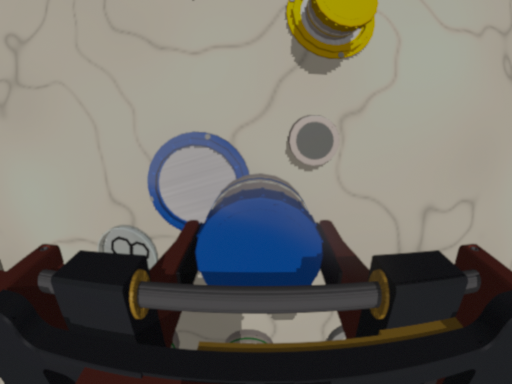

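The blue ring's centre appears at about (198,184), which matches its projection. The jar hangs upright in the grip.

servo_tool(rows=[[0,0,0,0.005,-0.06,0,60],[0,0,0,0.01,-0.18,0,60],[0,0,0,0.019,-0.27,0,60],[0,0,0,0.019,-0.297,0.05,60],[0,0,0,0.019,-0.297,0.15,60],[0,0,0,0.019,-0.297,0.25,60],[0,0,0,0.019,-0.297,0.32,60],[0,0,0,0.019,-0.297,0.345,60],[0,0,0,0.019,-0.297,0.345,60],[0,0,0,0.019,-0.297,0.345,60]])

```text
t: 27.58
ee_pos: [430.1, 194.3, 42.5]
orientation: [2.219, 2.223, 0.001]
ft_force: [0.9, 0.5, -1.6]
width: 67.5
grasp_force: 30.0
```

servo_tool(rows=[[0,0,0,0,0.001,0.01,60],[0,0,0,0,0.001,0.02,60],[0,0,0,0,0.001,0.026,60],[0,0,0,0,0.001,0.027,60],[0,0,0,0,0.001,0.027,60]])

```text
t: 28.2
ee_pos: [429.9, 194.1, 37.4]
orientation: [2.219, 2.223, 0.0]
ft_force: [-2.2, -0.9, 9.3]
width: 67.4
grasp_force: 30.0
```

servo_tool(rows=[[0,0,0,0,0,0,69],[0,0,0,0,0,0,75],[0,0,0,0,0,0,87.8],[0,0,0,0,0,0,87.8],[0,0,0,0,0,-0.1,87.8],[0,0,0,0,0,-0.35,87.8],[0,0,0,-0.1,0.02,-0.55,87.8],[0,0,0,-0.35,0.1,-0.6,87.8],[0,0,0,-0.6,0.2,-0.6,87.8],[0,0,0,-0.75,0.23,-0.6,87.8]])

```text
t: 29.45
ee_pos: [477.2, 42.2, 157.1]
orientation: [2.22, 2.221, 0.002]
ft_force: [-0.2, 0.7, -0.1]
width: 87.7
grasp_force: 0.0
```

servo_tool(rows=[[0,0,0,0,0,0,87.8],[0,0,0,0,0,0,87.8]])

```text
t: 29.7
ee_pos: [475.7, 44.7, 156.5]
orientation: [-2.219, -2.223, 0.0]
ft_force: [-0.8, -0.5, -0.7]
width: 88.1
grasp_force: 0.0
```

Run:
```python
from h import *
im,d,i=wsnap("w8");P=wcloud(d,i);print(ctrl.get_obs()["ee_pos"],ctrl.get_obs()["orientation"])
print("Bl",disc(P,63,430,195,42),"G",disc(P,58,476,-15,40))
```

```text
[475.69365799  44.97571409 156.51645344] [-2.21830167e+00 -2.22380594e+00  4.34027903e-04]
Bl (4092, array([428.5, 193.2,  33.7]), np.float64(63.8)) G (2952, array([476.5, -14.1,  32.2]), np.float64(58.7))
```

servo_tool(rows=[[0,0,0,-0.1,0.004,0,87.8],[0,0,0,-0.25,0.004,0,87.8],[0,0,0,-0.295,0.004,0.03,87.8],[0,0,0,-0.295,0.004,0.2,87.8],[0,0,0,-0.295,0.004,0.4,87.8],[0,0,0,-0.295,0.004,0.55,87.8],[0,0,0,-0.295,0.004,0.62,85],[0,0,0,-0.295,0.004,0.625,76],[0,0,0,-0.295,0.004,0.625,70],[0,0,0,-0.295,0.004,0.625,66]])

```text
t: 31.0
ee_pos: [477.8, -14.8, 32.7]
orientation: [2.218, 2.223, 0.002]
ft_force: [-0.3, 0.2, -0.1]
width: 66.7
grasp_force: 0.0
```

servo_tool(rows=[[0,0,0,0,0,0,56],[0,0,0,0,0,0,56],[0,0,0,0,0,0,56]])

```text
t: 31.38
ee_pos: [477.7, -14.9, 32.6]
orientation: [2.219, 2.223, 0.002]
ft_force: [-0.8, 0.1, 6.4]
width: 63.6
grasp_force: 30.0
```

servo_tool(rows=[[0,0,0,0,0,-0.02,56],[0,0,0,0,0,-0.1,56],[0,0,0,0,0,-0.25,56],[0,0,0,0,0,-0.4,56],[0,0,0,0,0,-0.5,56],[0,0,0,0,0,-0.55,56],[0,0,0,0,0,-0.55,56]])

```text
t: 32.25
ee_pos: [477.4, -14.9, 142.4]
orientation: [2.219, 2.223, 0.002]
ft_force: [0.2, 0.1, -1.0]
width: 63.7
grasp_force: 30.0
```

servo_tool(rows=[[0,0,0,-0.07,0.02,0,56],[0,0,0,-0.22,0.06,0,56],[0,0,0,-0.4,0.1,0,56],[0,0,0,-0.6,0.15,0,56],[0,0,0,-0.78,0.18,0,56],[0,0,0,-0.9,0.2,0,56],[0,0,0,-0.96,0.2,0,56]])

```text
t: 33.12
ee_pos: [517.0, -208.5, 140.6]
orientation: [-2.22, -2.221, 0.001]
ft_force: [-0.2, -0.1, -2.0]
width: 63.3
grasp_force: 30.0
```

servo_tool(rows=[[0,0,0,-0.05,0.01,0,56],[0,0,0,-0.2,0.03,0,56],[0,0,0,-0.38,0.06,0,56],[0,0,0,-0.5,0.09,0,56],[0,0,0,-0.58,0.097,0,56],[0,0,0,-0.6,0.097,0,56],[0,0,0,-0.6,0.097,0,56]])

```text
t: 34.0
ee_pos: [536.6, -326.1, 141.4]
orientation: [-2.219, -2.223, 0.0]
ft_force: [0.4, 0.2, -1.0]
width: 63.5
grasp_force: 30.0
```

servo_tool(rows=[[0,0,0,-0.08,0,0,56],[0,0,0,-0.19,0,0,56],[0,0,0,-0.232,0,0.04,56],[0,0,0,-0.232,0,0.14,56],[0,0,0,-0.232,0,0.28,56],[0,0,0,-0.232,0,0.4,56],[0,0,0,-0.232,0,0.47,56],[0,0,0,-0.232,0,0.495,56],[0,0,0,-0.232,0,0.495,56],[0,0,0,-0.232,0,0.495,56]])

```text
t: 35.25
ee_pos: [537.7, -373.5, 43.6]
orientation: [2.218, 2.223, 0.0]
ft_force: [0.4, -0.2, -1.8]
width: 63.6
grasp_force: 30.0
```

servo_tool(rows=[[0,0,0,0.003,-0.003,0.012,56],[0,0,0,0.003,-0.003,0.022,56],[0,0,0,0.003,-0.003,0.028,56],[0,0,0,0.003,-0.003,0.03,56],[0,0,0,0.003,-0.003,0.03,56]])

```text
t: 35.88
ee_pos: [536.5, -372.5, 37.7]
orientation: [2.219, 2.223, -0.0]
ft_force: [-2.8, 1.7, 6.8]
width: 63.7
grasp_force: 30.0
```

Contact. I'll release and lift straight up, then check all five.

servo_tool(rows=[[0,0,0,0,0,0,65],[0,0,0,0,0,0,71],[0,0,0,0,0,0,85],[0,0,0,0,0,0,87.8],[0,0,0,0,0,-0.1,87.8],[0,0,0,0,0,-0.35,87.8],[0,0,0,0,0,-0.65,87.8],[0,0,0,-0.1,-0.1,-0.8,87.8],[0,0,0,-0.4,-0.4,-0.8,87.8],[0,0,0,-0.7,-0.7,-0.8,87.8]])

```text
t: 37.12
ee_pos: [427.9, -482.3, 199.2]
orientation: [2.215, 2.223, -0.0]
ft_force: [0.6, -0.4, 0.4]
width: 88.0
grasp_force: 0.0
```

Run:
```python
from h import *
t,dt=ctrl.get_image("top");P=cloud("top",dt);im,d,i=wsnap("w9");W=wcloud(d,i)
for n,x,y,z,r in(("black",433.8,-231.1,57,28),("red",640.3,-129.3,59,35),("yellow",555.4,356.5,59,36),("blue",430.5,195.1,63,45),("green",536.7,-372.2,63,42)):
    for Q in(P,W):
        try: print(n,disc(Q,z,x,y,r),(x,y))
        except Exception as e: print(n,"-")
cv2.imwrite("pics/topF.png",t[:,:,::-1]);s,_=ctrl.get_image("scene")
c=s[140:360,90:430];cv2.imwrite("pics/sF.png",cv2.resize(c,(800,518),interpolation=2)[:,:,::-1])
```

```text
black (113, array([ 433.3, -230.5,   16. ]), np.float64(56.7)) (433.8, -231.1)
black -
red (211, array([ 639.8, -128.3,   22.9]), np.float64(58.8)) (640.3, -129.3)
red -
yellow (252, array([554.7, 356.9,  24.8]), np.float64(59.1)) (555.4, 356.5)
yellow -
blue (474, array([429.3, 195. ,  33.3]), np.float64(63.1)) (430.5, 195.1)
blue -
green (416, array([ 535.1, -370.6,   31.2]), np.float64(62.6)) (536.7, -372.2)
green (2682, array([ 534.2, -372.7,   32.2]), np.float64(63.7)) (536.7, -372.2)
```

View pics/sF.png

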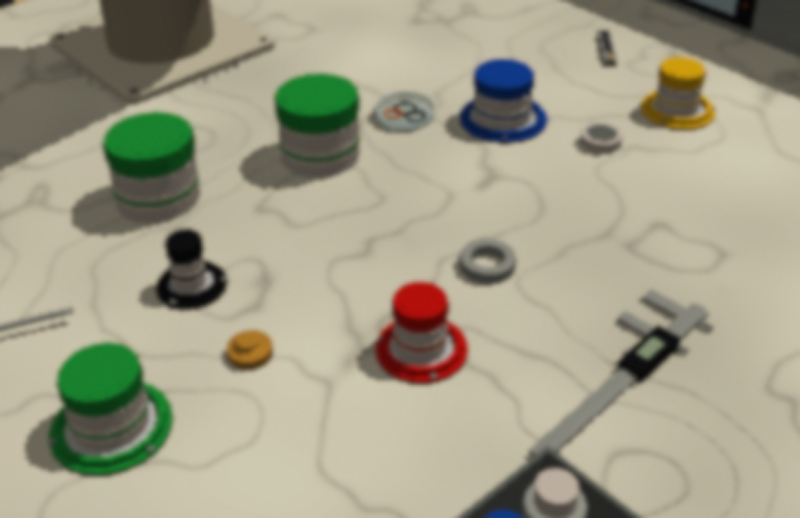

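All five jars stand upright in their own rings. They are within about 3 mm of centre, and their tops are at the expected heights. I'll let the arm settle and hand in.

servo_tool(rows=[[0,0,0,0,0,0,87.8],[0,0,0,0,0,0,87.8],[0,0,0,0,0,0,87.8]])

```text
t: 37.65
ee_pos: [429.3, -480.2, 196.7]
orientation: [-2.217, -2.225, -0.0]
ft_force: [-0.0, 0.8, -0.2]
width: 87.9
grasp_force: 0.0
```

```bash
python3 -c "
from workcell import ctrl
print(ctrl.close_job())"
```

```text
the job is handed in; nothing more can be done
None
```

The job is handed in at about 38 s: all five jars stand upright in the holders of their own lid colour, within about 3 mm of centre by the last camera check, with none dropped or tipped (no verdict was returned).

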